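Push home the stoppers of three pieces of glassware, in order

ROBOT

A 6-joint arm with a two-finger parallel gripper is mounted at the origin on the work surface. World frame = base frame: x ahead of the robot, y to its left, z up, the work surface at z = 0. Lengths are in mm, angles in rad, forces in N, time in s.
With the tool pointing down it reaches from about 350 to 925 mm from the base axis. Payload 6.4 kg.
Tool frame: the origin (TCP) lies between the finger pads; the fingertips stand 19 mm ahead of it and the grasp point (between the pads) is the TCP (env.tips_ahead is the distance from the TCP to the fingertips, in mm); z points along the fingers, y is the line along which they close (so a half turn about z gives the same grasp; the last joint's range is limited). The gripper opens to 85 mm and grips with 20 to 120 N. Pads are 22 mm wide; open, the fingers measure 114 mm over their backs; the gripper's body (76 mm by 85 mm) begins 54 mm behind the grasp point. The pads swing forward as they close: fully open they stand 13 mm farther back than shut.
Start: joints at [-1.479, 0.245, 1.558, -0, 1.339, -0.174], TCP at [170.747, -627.184, 250.29] pointing down, gripper open.
Joint ranges: [-3.13, 3.13], [-1.02, 2.26], [0.13, 2.54], [-0.95, 4.09], [0.21, 2.88], [-2.74, 2.74]. Speed limits (rad/s): [2.57, 2.57, 3.14, 3.14, 3.14, 3.14].

INTERFACE

Orientations are given as a unit quaternion [w, x, y, z].
In Python, from cell import env gives the robot as it stands.
- The arm moves only by the tool drive_tool, never from a script. Its argument "deltas" is a list of rows, each a list of 5 numbers: the gripper's target within -1 to 1 (shut at 1, half-way at 0, fully open at -1), then the shift along the tool's x, y, z in cm, then the turn about the tool's z in rad. In form: [[fingers, x, y, z, roll], ...]. A call has exactly 10 rows; each row shifts and turns the commanded pose from where the row before left it, along the tool's axes as they then stand; what a row does not reach is not made up. A row lasts 1/10 s, in which the tool goes at most 50 mm and 8.59 degrees, less where a joint would pass 70% of its speed; a pose out of reach is approached as far as the arm can. A call with a gripper value outside its range is refused whole. The fingers move at their own pace and stop on an object; the grip force is fixed at half the most. Time passes only in rows, so rows that do not move let the fingers close, or fill a call up. It gives the time, the measured TCP pose, the force and the opening at its end, in the units of the state.
- env.get_state(): the state, without advancing time (a new reading comes with each control period).
- env.get_image(name): name is "scene" or "top"; returns (picture, depth): 384x512x3 uint8, red, green, blue; 384x512 float32, mm along the optical axis (not along the pixel's ray), 0 where there is no reading.
- env.calibration(name): a dict with "fx", "fy", "cx", "cy" (pixels), "T" (4x4, takes a point from camera to world coordinates). Camera axes: x right, y down, z forward; pixel columns grow to the right and rows downward; lengths in mm; the calibration is good to about 2 mm. A picture is of the moment at which its call begins. calibration takes no time and is no camera call.
- env.finish_job(): hands the job in, once; it reports no verdict.
Trained networks look in the newest picture that a camera, given by its name, has taken for a name from the list of things; names that differ only in an ending like _2 or _b are one class to them, and where a whole thing is asked for, a point or a joint stands for the part that bears it (a point fixed in the world has none). Each returns a list of dicts, best first, with "score" (0 to 1); they miss things now and then, are a little off and sometimes report something else, mostly with a low value. They report only what shows in the picture. A call takes as long as a camera call. They do not tell look-alikes from the thing itself.
- env.silhouettes(target, camera): "pixels" (384x512 bool, what is visible of it) and "extent" ([centre column, centre row, width, height] in pixels, round what is visible of it).
- env.tip_of(target, camera): "uv" ([column, row] in pixels: a listed point, or the origin of a listed thing).
The state is a dict: "time_s": time; "joints": joint angles; "joint_velocities": joint speeds; "joint_torque": joint torques, N m; "tcp_pos": TCP position; "tcp_rot": TCP orientation; "contact_force": force on the tool from outside, world axes, zero at the start; "moment": the same for the moment, N m; "gripper_width": opening from 0.0 (shut) to 1.0 (fully open).
Only numpy, scipy, OpenCV 4.12 (cv2) and the standard library are available. Lean on these libraries where they do the work, as an engineer would, in place of code of your own. Each camera call takes 0.05 s, during which the arm holds its last target. There are 200 camera calls.

TASK

The soft white stoppers of three amber glass pieces on the bench stand proud of their necks. With a fingertip press each one lightly down until it is fully home: first on the round-bulbed flask with the long neck, then on the straight-sided bottle, last on the conical flask. Do not press hard, do not lift, tip or push the glassware about, and leave everything else on the bench alone.

Things in the scene. Friction and masses are not known exactly. Their poses are not given: they have to be found in the camera images.
- bulb_flask: Volumetric flask of amber glass, loose: round bulb 72 mm across (widest 34 mm up) on a flat 52 mm foot, long neck 27 mm across, rim 190 mm above the bench; the tallest of the three. 0.15 to 0.31 kg. Origin: centre of its underside, z up along the neck.
- bulb_flask_stopper (a joint): How far the stopper of the round-bulbed flask with a long thin neck is pushed in, m: 0 = flange 12 mm above the rim, 0.012 = fully home, flange resting on the rim (the stop). Starts between 0 and 0.003. It moves only straight down the neck, cannot come out, takes a steady push of about 2 N to move plus 0.02 N per mm/s of speed, and stays where it is left.
- bulb_flask_stopper_top (a point): Centre of the flat top of that white silicone stopper: a hard flange 30 mm across, 4 mm thick, and on it a soft springy head 27 mm across, 18 mm high. The head gives 1 mm per newton, at most 14 mm, so it sinks 2 mm before the plug moves; it springs back. This point sinks with it. Untouched, it is 212 mm above the bench when the stopper is home, 224 mm when the joint reads 0.
- bottle: Straight-sided amber glass bottle, loose: cylinder 70 mm across and 95 mm high, then a shoulder and a short neck 27 mm across, rim 148 mm above the bench. 0.21 to 0.42 kg. Origin: centre of its underside, z up.
- bottle_stopper (a joint): How far the stopper of the straight-sided bottle is pushed in, m: 0 = flange 12 mm above the rim, 0.012 = fully home, flange resting on the rim (the stop). Starts between 0 and 0.003. It moves only straight down the neck, cannot come out, takes a steady push of about 2 N to move plus 0.02 N per mm/s of speed, and stays where it is left.
- bottle_stopper_top (a point): Centre of the flat top of that white silicone stopper: a hard flange 30 mm across, 4 mm thick, and on it a soft springy head 27 mm across, 18 mm high. The head gives 1 mm per newton, at most 14 mm, so it sinks 2 mm before the plug moves; it springs back. This point sinks with it. Untouched, it is 170 mm above the bench when the stopper is home, 182 mm when the joint reads 0.
- conical: Conical amber glass flask, loose: 76 mm across at the foot, tapering to a neck 27 mm across, rim 115 mm above the bench; the lowest of the three. 0.15 to 0.31 kg. Origin: centre of its underside, z up.
- conical_stopper (a joint): How far the stopper of the conical flask is pushed in, m: 0 = flange 12 mm above the rim, 0.012 = fully home, flange resting on the rim (the stop). Starts between 0 and 0.003. It moves only straight down the neck, cannot come out, takes a steady push of about 2 N to move plus 0.02 N per mm/s of speed, and stays where it is left.
- conical_stopper_top (a point): Centre of the flat top of that white silicone stopper: a hard flange 30 mm across, 4 mm thick, and on it a soft springy head 27 mm across, 18 mm high. The head gives 1 mm per newton, at most 14 mm, so it sinks 2 mm before the plug moves; it springs back. This point sinks with it. Untouched, it is 137 mm above the bench when the stopper is home, 149 mm when the joint reads 0.
- vial: Small squat glass vial with a grey cap, 40 mm across, 45 mm high, loose; stands among the glassware. Not to be disturbed. Origin: centre of its underside.
- bung: Small red-brown rubber bung, 36 mm across at the foot, 28 mm high, loose; stands among the glassware. Not to be disturbed. Origin: centre of its underside.
- beaker: Empty glass beaker, 66 mm across, 75 mm high, loose, beyond the glassware. Not to be disturbed. Origin: centre of its underside.
- jar: Black reagent jar with a brown cap, 64 mm across, 95 mm high, loose, beyond the glassware. Not to be disturbed. Origin: centre of its underside.
- tub: White plastic tub with a white screw cap, 68 mm across, 75 mm high, loose, to the robot's left. Not to be disturbed. Origin: centre of its underside.
- wash_bottle: White plastic wash bottle with a bent spout, 68 mm across, 170 mm high, spout reaching 68 mm from its axis, loose, to the robot's right and far. Not to be disturbed. Origin: centre of its underside.
There are look-alikes about, which are no part of the job. Leave any blue look-alike of the bulb_flask alone. Leave any red look-alike of the conical alone.

How it is judged (in metres and radians):
On the way, in this order (a step that is already met when the one before it is completed fails the run):
1. the stopper of the round-bulbed flask with a long thin neck is home (gap to the rim under 2 mm) (value of joint bulb_flask_stopper above 0.01 m), for 0.1 s.
2. the stopper of the straight-sided bottle is home (gap to the rim under 2 mm) (value of joint bottle_stopper above 0.01 m), for 0.1 s.
3. the stopper of the conical flask is home (gap to the rim under 2 mm) (value of joint conical_stopper above 0.01 m), for 0.1 s.
At the end, for the whole second after the job is handed in: All three stoppers are pushed in to within 2 mm of fully home; the three pieces stand upright (within 3 degrees), still, and within 25 mm of where they began; nothing else has moved more than 20 mm (value of joint each of bulb_flask_stopper, bottle_stopper, conical_stopper above 0.01 m and angle between each of bulb_flask, bottle, conical's own z axis and vertical below 0.05 rad and distance of each of bulb_flask, bottle, conical from where it was at the start of the episode below 0.025 m and linear speed of each of bulb_flask, bottle, conical below 0.02 m/s and distance of each of vial, bung, beaker, jar, tub, wash_bottle from where it was at the start of the episode below 0.02 m); the robot touches nothing.
It fails at once if a piece of the glassware is lifted, or pushed more than 25 mm from its place (height (world z) of any of bulb_flask, bottle, conical above 0.012 m or distance of any of bulb_flask, bottle, conical from where it was at the start of the episode above 0.025 m).
It fails at once if a piece of the glassware is tipped more than about 11 degrees (angle between any of bulb_flask, bottle, conical's own z axis and vertical above 0.2 rad).
It fails at once if a piece of the glassware or its stopper is pressed harder than 25 N (contact force between any of the fingers, the arm and bulb_flask above 25 N or contact force between any of the fingers, the arm and bottle above 25 N or contact force between any of the fingers, the arm and conical above 25 N).
It fails at once if something else on the bench is moved more than 20 mm or tipped over (distance of any of vial, bung, beaker, jar, tub, wash_bottle from where it was at the start of the episode above 0.02 m or angle between any of vial, bung, beaker, jar, tub, wash_bottle's own z axis and vertical above 0.3 rad).
It also fails if it takes over 58 s, if anything falls off the work surface, if the arm or the gripper's body presses on something with over 40 N, if the wrist force passes 120 N, or if a joint passes its speed limit or range.

## Working session

There is one attempt and no reset: what is moved stays moved. The work goes in short steps, Python scripts to look and compute and a tool call to move; the robot and the scene stay as the last step left them, time stands still between calls to the robot, and variables do not carry over. Pictures are saved under pics/ and viewed, on a budget of 10 in all, crops included, one or two more only if the job needs it, and the job is handed in when it is done.

Besides the shell and the picture viewer there is one more tool, called after "Call:" by a JSON object that holds its "fn" and its "kwargs". drive_tool: Moves the arm, as the interface text tells. Its arguments: {"type":"object","properties":{"deltas":{"type":"array","items":{"type":"array","items":{"type":"number"}}}},"required":["deltas"]}

```bash
mkdir -p pics; cat > h.py <<'E'
import numpy as np, cv2
from cell import env
def world(cam,u,v,d):
    c=env.calibration(cam); p=np.array([(u-c['cx'])/c['fx']*d,(v-c['cy'])/c['fy']*d,d,1])
    return (np.array(c['T'])@p)[:3]
def atz(cam,u,v,z):
    a=world(cam,u,v,0);b=world(cam,u,v,1000); return a+(b-a)*(z-a[2])/(b[2]-a[2])
E
python3 - <<'E'
from h import *
ims=[]
for cam in ("scene","top"):
    im,d=env.get_image(cam); np.save(f"{cam}_d.npy",d); np.save(f"{cam}.npy",im)
    cv2.imwrite(f"pics/{cam}1.png",cv2.resize(im[:,:,::-1],(800,600)))
    print(cam,np.round(env.calibration(cam)['T'],2).tolist())
    for t in ("bulb_flask_stopper_top","bottle_stopper_top","conical_stopper_top"):
        for r in env.tip_of(t,cam):
            u,v=r['uv']; dd=d[int(round(v)),int(round(u))]
            print(cam,t,round(r['score'],2),np.round(r['uv'],1),np.round(world(cam,u,v,dd)) if dd else None)
print(env.get_state())
E
```

```text
scene [[0.33, 0.7, -0.63, 1409.29], [0.94, -0.25, 0.22, -314.5], [-0.01, -0.66, -0.75, 1138.38], [0.0, 0.0, 0.0, 1.0]]
scene bulb_flask_stopper_top 0.69 [244.5 203.5] [567. -36.  47.]
scene bulb_flask_stopper_top 0.48 [177.3 165.8] [ 518. -210.  223.]
scene bulb_flask_stopper_top 0.41 [197.  194.8] [ 637. -187.  225.]
scene bottle_stopper_top 0.67 [240.7 165.2] [536. -36. 182.]
scene bottle_stopper_top 0.67 [351.3 155.9] [484. 367.  35.]
scene conical_stopper_top 0.46 [311.3 129.8] [287. 315.  -1.]
scene conical_stopper_top 0.42 [337.6 156.3] [443. 342.   2.]
top [[-0.02, -1.0, 0.09, 454.3], [-1.0, 0.02, -0.01, 6.14], [0.01, -0.09, -1.0, 1579.73], [0.0, 0.0, 0.0, 1.0]]
top bulb_flask_stopper_top 0.54 [316.5 170.3] [ 624. -178.  224.]
top bulb_flask_stopper_top 0.46 [329.1 206.8] [ 512. -214.  220.]
top bulb_flask_stopper_top 0.45 [152.6 229.9] [452. 360.  75.]
top conical_stopper_top 0.61 [182. 191.] [575. 248. 151.]
top conical_stopper_top 0.59 [228.3 243.9] [403. 102. 149.]
top conical_stopper_top 0.37 [186.6 228.7] [454. 235. 146.]
{'time_s': 0.4, 'joints': array([-1.47906003e+00,  2.45199725e-01,  1.55794522e+00, -2.43120287e-06,
        1.33869672e+00, -1.74099458e-01]), 'joint_velocities': array([-6.10501385e-05, -1.69880621e-03, -2.42219625e-03,  2.69632147e-04,
       -1.69903637e-03, -8.09125998e-04]), 'joint_torque': array([-1.24422818e-04, -4.28912616e+01, -3.25878239e+01, -1.58987882e-04,
        1.99630544e-03, -9.71941461e-07]), 'tcp_pos': array([ 170.76587335, -627.11326157,  250.14824785]), 'tcp_rot': array([-1.24450085e-04,  9.91179372e-01,  1.32527117e-01,  3.94397594e-06]), 'contact_force': array([ 0.03733119,  0.37302153, -0.75531186]), 'moment': array([-0.01780152, -0.04276182,  0.01562913]), 'gripper_width': 0.9997062134343391}
```

View pics/scene1.png

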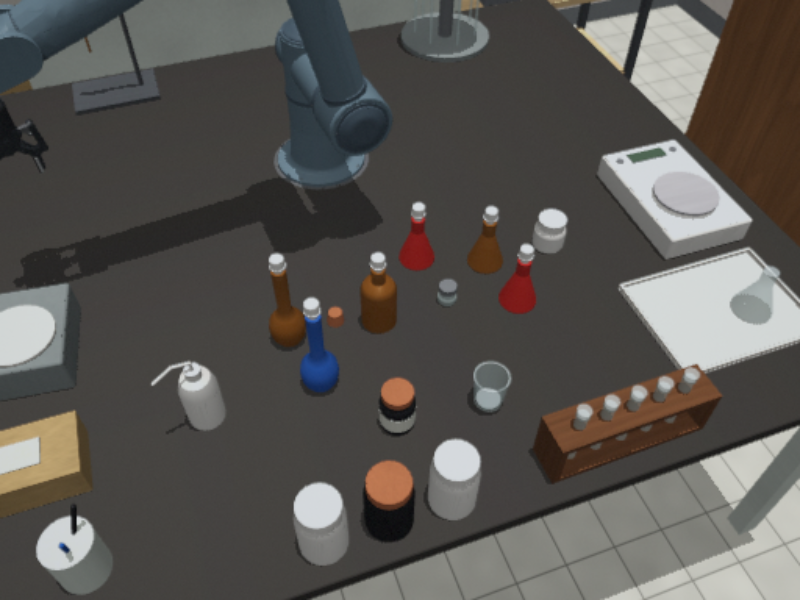

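View pics/top1.png

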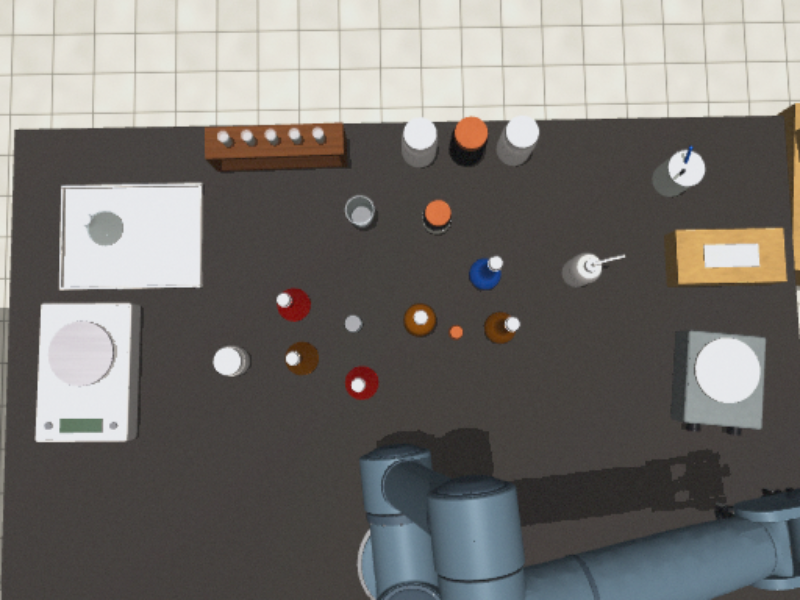

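```bash
cat >> h.py <<'E'
P={'bulb':[(178,166),(327.7,208)],'bottle':[(242,167),(269,203)],'con':[(314,136),(187,229)]}
def tops(name,d_im=None):
    out={}
    for k,cam in enumerate(("scene","top")):
        im,d=d_im[cam]
        u0,v0=P[name][k]; pts=[]
        for v in range(int(v0)-14,int(v0)+15):
            for u in range(int(u0)-14,int(u0)+15):
                c=im[v,u].astype(int)
                if d[v,u]>0 and c.min()>110 and c.max()-c.min()<40: pts.append(world(cam,u,v,d[v,u]))
        pts=np.array(pts); zt=np.percentile(pts[:,2],95); t=pts[pts[:,2]>zt-6]
        out[cam]=(len(t),np.round(np.r_[(t[:,:2].min(0)+t[:,:2].max(0))/2,t[:,:2].mean(0),np.ptp(t[:,:2],axis=0),np.median(t[:,2]),zt],1))
    return out
E
python3 - <<'E'
from h import *
D={c:(np.load(c+'.npy'),np.load(c+'_d.npy')) for c in("scene","top")}
for n in P:
    for c,r in tops(n,D).items(): print(n,c,r[0],r[1])
print(env.tips_ahead)
for t,cs in (("bulb_flask",'top'),("bottle",'top'),("conical",'top')):
    for r in env.tip_of(t,cs): print(t,round(r['score'],2),np.round(r['uv']),np.round(atz(cs,*r['uv'],0)))
E
```

```text
bulb scene 55 [ 515.9 -212.   516.3 -212.6   23.3   25.3  221.4  223.8]
bulb top 39 [ 510.8 -209.6  511.4 -209.    24.5   25.4  222.4  225.9]
bottle scene 52 [532.9 -33.7 534.3 -33.7  25.3  24.6 180.5 183.2]
bottle top 33 [530.5 -29.2 531.2 -30.3  22.2  22.3 182.7 185.6]
con scene 39 [456.8 232.2 457.1 232.4  29.   25.  146.9 148.9]
con top 34 [451.5 234.4 453.4 235.4  22.4  23.1 149.  152.5]
19.0
bulb_flask 0.74 [315. 212.] [ 503. -199.    0.]
bulb_flask 0.63 [305. 173.] [ 642. -166.    0.]
bulb_flask 0.49 [370. 173.] [ 637. -400.    0.]
bottle 0.91 [268. 206.] [528. -32.   0.]
conical 0.85 [228. 245.] [393. 111.   0.]
conical 0.82 [188. 191.] [586. 252.   0.]
conical 0.75 [192. 230.] [449. 237.   0.]
```

Call:
{"fn": "drive_tool", "kwargs": {"deltas": [[1,2.2,-1.55,-0.4,0],[1,2.2,-1.55,-0.4,0],[1,2.2,-1.55,-0.4,0],[1,2.2,-1.55,-0.4,0],[1,2.2,-1.55,-0.4,0],[1,2.2,-1.55,-0.4,0],[1,2.2,-1.55,-0.4,0],[1,2.2,-1.55,-0.4,0],[1,2.2,-1.55,-0.4,0],[1,2.2,-1.55,-0.4,0]]}}

```text
time_s: 1.55
tcp_pos: [342.9, -418.9, 290.6]
tcp_rot: [0.0, 0.991, 0.132, 0.0]
contact_force: [0.2, -0.4, -0.8]
gripper_width: -0.0
```

Call:
{"fn": "drive_tool", "kwargs": {"deltas": [[1,2.2,-1.55,0,0],[1,2.2,-1.55,0,0],[1,2.2,-1.55,0,0],[1,2.2,-1.55,0,0],[1,2.2,-1.55,0,0],[1,2.2,-1.55,0,0],[1,2.2,-1.55,0,0],[1,2.2,-1.55,0,0],[1,2.2,-1.55,0,0],[1,2.2,-1.55,0,0]]}}

```text
time_s: 2.55
tcp_pos: [514.5, -211.6, 290.5]
tcp_rot: [0.0, 0.991, 0.133, 0.0]
contact_force: [-0.6, -0.4, -0.6]
gripper_width: 0.003
```

Call:
{"fn": "drive_tool", "kwargs": {"deltas": [[1,0,0,0,0],[1,0,0,0,0],[1,0,0,0,0],[1,0,0,0,0],[1,0,0,0,0],[1,0,0,0,0],[1,0,0,0,0],[1,0,0,0,0],[1,0,0,0,0],[1,0,0,0,0]]}}

```text
time_s: 3.55
tcp_pos: [513.9, -212.5, 290.3]
tcp_rot: [0.0, 0.991, 0.133, 0.0]
contact_force: [0.7, -0.1, -1.0]
gripper_width: 0.0
```

Call:
{"fn": "drive_tool", "kwargs": {"deltas": [[1,0,0,0.6,0],[1,0,0,0.6,0],[1,0,0,0.6,0],[1,0,0,0.6,0],[1,0,0,0.6,0],[1,0,0,0.6,0],[1,0,0,0.4,0],[1,0,0,0,0],[1,0,0,0,0],[1,0,0,0,0]]}}

```text
time_s: 4.55
tcp_pos: [514.0, -212.6, 250.7]
tcp_rot: [0.0, 0.991, 0.132, 0.0]
contact_force: [0.1, -0.5, -0.3]
gripper_width: -0.004
```

```bash
python3 - <<'E'
from h import *
im,d=env.get_image("scene")
a=im[110:240,110:240,::-1]
im2,d2=env.get_image("top")
b=im2[150:280,265:395,::-1]
cv2.imwrite("pics/p2.png",cv2.resize(np.hstack([a,b]),(800,400),interpolation=cv2.INTER_CUBIC))
E
```

```text
(no output)
```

View pics/p2.png

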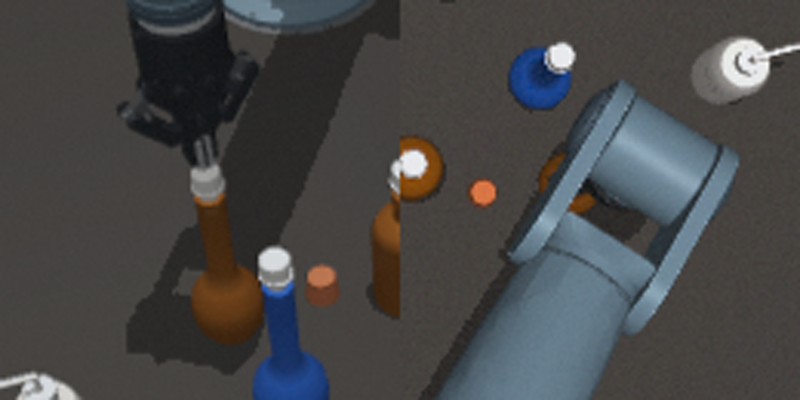

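Call:
{"fn": "drive_tool", "kwargs": {"deltas": [[1,0,0,0.2,0],[1,0,0,0.2,0],[1,0,0,0.2,0],[1,0,0,0.2,0],[1,0,0,0.2,0],[1,0,0,0.2,0],[1,0,0,0.2,0],[1,0,0,0.2,0],[1,0,0,0.2,0],[1,0,0,0,0]]}}

```text
time_s: 5.65
tcp_pos: [513.8, -212.5, 232.0]
tcp_rot: [-0.0, 0.991, 0.132, -0.0]
contact_force: [-0.7, -0.7, 2.2]
gripper_width: 0.001
```

Call:
{"fn": "drive_tool", "kwargs": {"deltas": [[1,0,0,0.2,0],[1,0,0,0.2,0],[1,0,0,0.2,0],[1,0,0,0.1,0],[1,0,0,0,0],[1,0,0,0,0],[1,0,0,0,0],[1,0,0,0,0],[1,0,0,0,0],[1,0,0,0,0]]}}

```text
time_s: 6.65
tcp_pos: [514.2, -212.7, 225.9]
tcp_rot: [0.0, 0.991, 0.133, 0.0]
contact_force: [-1.5, -0.3, 5.7]
gripper_width: -0.0
```

Call:
{"fn": "drive_tool", "kwargs": {"deltas": [[1,0,0,-0.2,0],[1,0,0,-0.3,0],[1,0,0,-0.5,0],[1,0,0,-0.6,0],[1,0,0,-0.6,0],[1,0,0,-0.6,0],[1,0,0,-0.6,0],[1,0,0,-0.6,0],[1,0,0,0,0],[1,0,0,0,0]]}}

```text
time_s: 7.65
tcp_pos: [513.9, -212.5, 265.4]
tcp_rot: [0.0, 0.991, 0.132, 0.0]
contact_force: [0.5, 0.0, -0.4]
gripper_width: 0.002
```

Call:
{"fn": "drive_tool", "kwargs": {"deltas": [[1,0.65,-1.69,0,0],[1,0.65,-1.69,0,0],[1,0.65,-1.69,0,0],[1,0.65,-1.69,0,0],[1,0.65,-1.69,0,0],[1,0.65,-1.69,0,0],[1,0.65,-1.69,0,0],[1,0.65,-1.69,0,0],[1,0.65,-1.69,0,0],[1,0.65,-1.69,0,0]]}}

```text
time_s: 8.65
tcp_pos: [531.8, -30.6, 264.9]
tcp_rot: [-0.0, 0.991, 0.133, -0.0]
contact_force: [-0.1, 0.8, -0.2]
gripper_width: 0.001
```

Call:
{"fn": "drive_tool", "kwargs": {"deltas": [[1,0,0,0.6,0],[1,0,0,0.6,0],[1,0,0,0.6,0],[1,0,0,0.6,0],[1,0,0,0.6,0],[1,0,0,0.6,0],[1,0,0,0.6,0],[1,0,0,0.6,0],[1,0,0,0.6,0],[1,0,0,0,0]]}}

```text
time_s: 9.65
tcp_pos: [531.6, -32.2, 210.1]
tcp_rot: [-0.0, 0.991, 0.132, -0.001]
contact_force: [-0.1, -0.5, -0.6]
gripper_width: -0.0
```

```bash
python3 - <<'E'
from h import *
D={c:env.get_image(c) for c in ("scene","top")}
for c,r in tops('bulb',D).items(): print(c,r)
print(env.get_state()['tcp_pos'])
a=D['scene'][0][90:220,130:290,::-1]
cv2.imwrite("pics/p3.png",cv2.resize(a,(640,520),interpolation=cv2.INTER_CUBIC))
E
```

```text
scene (56, array([ 514.9, -212.7,  515.3, -212.4,   25.9,   24.6,  211.4,  214.2]))
top (43, array([ 511.3, -209.8,  511.7, -209.5,   24.7,   22.2,  212.7,  216.1]))
[532.19524056 -32.34993241 211.21880517]
```

View pics/p3.png

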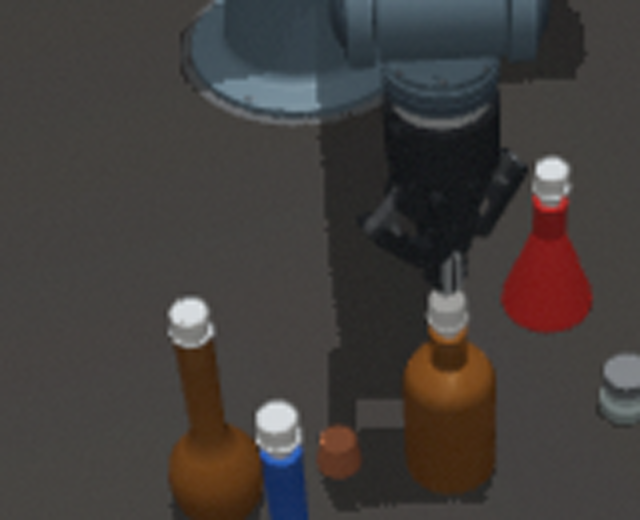

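Call:
{"fn": "drive_tool", "kwargs": {"deltas": [[1,0,0,0.4,0],[1,0,0,0.2,0],[1,0,0,0.2,0],[1,0,0,0.2,0],[1,0,0,0.2,0],[1,0,0,0.2,0],[1,0,0,0.2,0],[1,0,0,0.2,0],[1,0,0,0.2,0],[1,0,0,0,0]]}}

```text
time_s: 10.75
tcp_pos: [532.2, -32.4, 191.1]
tcp_rot: [0.0, 0.991, 0.132, 0.0]
contact_force: [-0.3, 1.2, 1.6]
gripper_width: -0.001
```

Call:
{"fn": "drive_tool", "kwargs": {"deltas": [[1,0,0,0.2,0],[1,0,0,0.2,0],[1,0,0,0.2,0],[1,0,0,0.1,0],[1,0,0,0,0],[1,0,0,0,0],[1,0,0,0,0],[1,0,0,0,0],[1,0,0,0,0],[1,0,0,0,0]]}}

```text
time_s: 11.75
tcp_pos: [532.3, -32.4, 184.4]
tcp_rot: [0.0, 0.991, 0.133, 0.0]
contact_force: [-0.9, 0.1, 4.1]
gripper_width: -0.003
```

Call:
{"fn": "drive_tool", "kwargs": {"deltas": [[1,0,0,-0.2,0],[1,0,0,-0.3,0],[1,0,0,-0.5,0],[1,0,0,-0.6,0],[1,0,0,-0.6,0],[1,0,0,-0.6,0],[1,0,0,-0.6,0],[1,0,0,-0.6,0],[1,0,0,-0.5,0],[1,0,0,0,0]]}}

```text
time_s: 12.75
tcp_pos: [532.7, -32.5, 230.3]
tcp_rot: [0.0, 0.991, 0.133, 0.001]
contact_force: [-0.1, -0.0, 0.2]
gripper_width: -0.0
```

Call:
{"fn": "drive_tool", "kwargs": {"deltas": [[1,-0.05,-2.77,0,0],[1,-0.05,-2.77,0,0],[1,-0.05,-2.77,0,0],[1,-0.05,-2.77,0,0],[1,-0.05,-2.77,0,0],[1,-0.05,-2.77,0,0],[1,-0.05,-2.77,0,0],[1,-0.05,-2.77,0,0],[1,-0.05,-2.77,0,0],[1,-0.05,-2.77,0,0]]}}

```text
time_s: 13.75
tcp_pos: [454.0, 234.6, 229.1]
tcp_rot: [0.0, 0.991, 0.132, -0.0]
contact_force: [0.4, -0.4, -0.3]
gripper_width: -0.001
```

Call:
{"fn": "drive_tool", "kwargs": {"deltas": [[1,0,0,0,0],[1,0,0,0,0],[1,0,0,0.8,0],[1,0,0,0.8,0],[1,0,0,0.8,0],[1,0,0,0.8,0],[1,0,0,0.8,0],[1,0,0,0.8,0],[1,0,0,0.3,0],[1,0,0,0,0]]}}

```text
time_s: 14.75
tcp_pos: [454.3, 233.5, 177.6]
tcp_rot: [0.0, 0.991, 0.133, -0.001]
contact_force: [0.1, -0.4, 0.6]
gripper_width: -0.003
```

```bash
python3 - <<'E'
from h import *
D={c:env.get_image(c) for c in ("scene","top")}
for n in ('bulb','bottle'):
  for c,r in tops(n,D).items(): print(n,c,r)
print(env.get_state()['tcp_pos'])
a=D['scene'][0][80:210,220:380,::-1]
cv2.imwrite("pics/p4.png",cv2.resize(a,(640,520),interpolation=cv2.INTER_CUBIC))
E
```

```text
bulb scene (59, array([ 515.8, -213.1,  516.1, -212.6,   26.2,   24. ,  212. ,  214.9]))
bulb top (34, array([ 511.3, -209.7,  511.5, -210.6,   24.7,   21.9,  212.6,  216. ]))
bottle scene (47, array([534.2, -33.6, 536.1, -34.2,  26.7,  24.1, 170.2, 172.3]))
bottle top (40, array([529.8, -29.5, 529.9, -31.1,  25.4,  22.4, 170. , 173.2]))
[454.81660162 233.69615326 178.56651617]
```

View pics/p4.png

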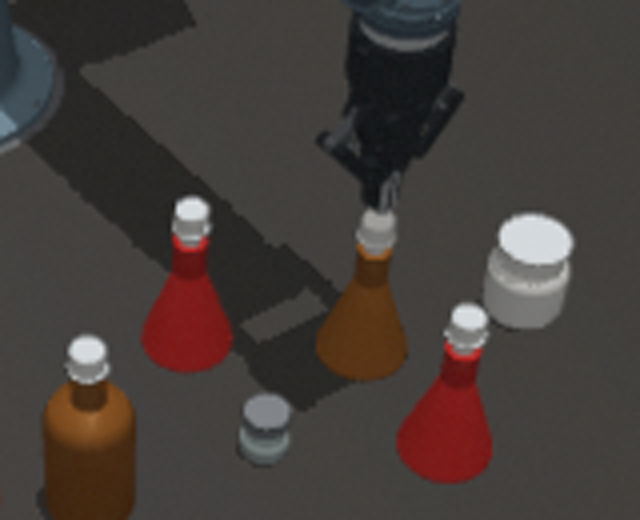

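Call:
{"fn": "drive_tool", "kwargs": {"deltas": [[1,0,0,0.4,0],[1,0,0,0.2,0],[1,0,0,0.2,0],[1,0,0,0.2,0],[1,0,0,0.2,0],[1,0,0,0.2,0],[1,0,0,0.2,0],[1,0,0,0.2,0],[1,0,0,0.2,0],[1,0,0,0,0]]}}

```text
time_s: 15.85
tcp_pos: [454.6, 233.6, 158.1]
tcp_rot: [-0.0, 0.991, 0.132, 0.0]
contact_force: [-0.2, 0.8, 2.1]
gripper_width: 0.001
```

Call:
{"fn": "drive_tool", "kwargs": {"deltas": [[1,0,0,0.2,0],[1,0,0,0.2,0],[1,0,0,0.2,0],[1,0,0,0.1,0],[1,0,0,0,0],[1,0,0,0,0],[1,0,0,0,0],[1,0,0,0,0],[1,0,0,0,0],[1,0,0,0,0]]}}

```text
time_s: 16.85
tcp_pos: [454.7, 233.6, 151.4]
tcp_rot: [-0.0, 0.991, 0.133, 0.0]
contact_force: [-1.3, 1.1, 3.8]
gripper_width: -0.002
```

Call:
{"fn": "drive_tool", "kwargs": {"deltas": [[1,0,0,-0.2,0],[1,0,0,-0.3,0],[1,0,0,-0.5,0],[1,0,0,-1,0],[1,0,0,-1.5,0],[1,0,0,-2,0],[1,0,0,-2,0],[1,0,0,-2,0],[1,0,0,-2,0],[1,0,0,-1,0]]}}

```text
time_s: 17.85
tcp_pos: [455.3, 233.8, 278.9]
tcp_rot: [-0.0, 0.991, 0.133, 0.002]
contact_force: [0.7, -0.7, -0.8]
gripper_width: 0.0
```

Call:
{"fn": "drive_tool", "kwargs": {"deltas": [[1,0,2,0,0],[1,0,2,0,0],[1,0,2,0,0],[1,0,2,0,0],[1,0,2,0,0],[1,0,2,0,0],[1,0,0,0,0],[1,0,0,0,0],[1,0,0,0,0],[1,0,0,0,0]]}}

```text
time_s: 18.85
tcp_pos: [485.9, 118.5, 276.2]
tcp_rot: [-0.0, 0.991, 0.133, -0.0]
contact_force: [-0.2, -0.7, 0.1]
gripper_width: 0.001
```

```bash
python3 - <<'E'
from h import *
D={c:env.get_image(c) for c in ("scene","top")}
for n in P:
  for c,r in tops(n,D).items(): print(n,c,r)
cv2.imwrite("pics/p5.png",cv2.resize(D['scene'][0][:,:,::-1],(800,600)))
E
```

```text
bulb scene (59, array([ 517.1, -212.3,  516.1, -212.4,   29.9,   24.3,  211.9,  214.3]))
bulb top (30, array([ 511.4, -209.4,  510.9, -210.2,   24.6,   22.1,  213.5,  216.9]))
bottle scene (48, array([535. , -33.7, 535.1, -33.8,  26.9,  23.9, 170.1, 171.7]))
bottle top (32, array([531.1, -29.4, 530.9, -30.6,  22.7,  22.2, 171.7, 174.5]))
con scene (42, array([458.5, 232.1, 457.5, 231. ,  27.6,  23.2, 136.5, 139.6]))
con top (17, array([443.3, 168.6, 445.2, 168.2,  43.1,  12. , 562.5, 565.4]))
```

View pics/p5.png

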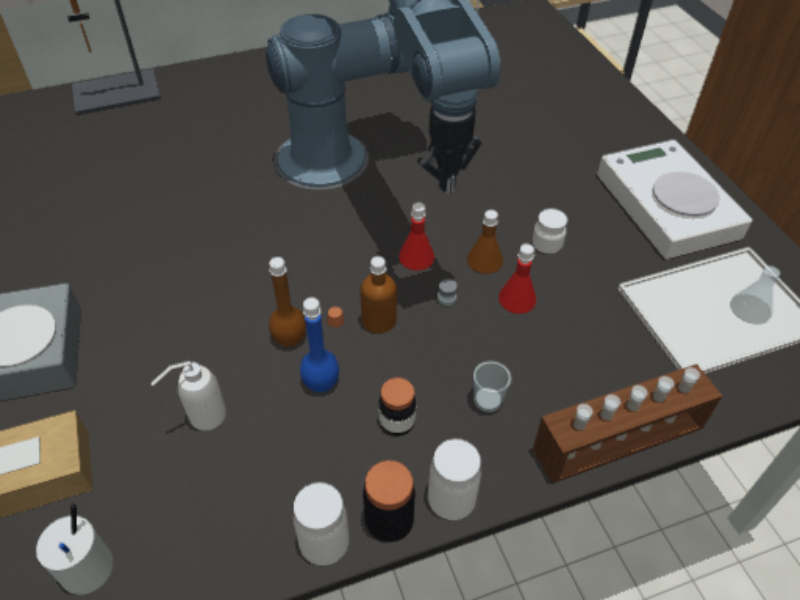

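The amber stoppers sit low on their necks at about (278,265), (378,265) and (490,218). Everything else is where it started, and the gripper is clear.

```bash
python3 -c "
from cell import env
print(env.finish_job())"
```

```text
the job is handed in; nothing more can be done
None
```

I pressed the three amber stoppers down with the closed fingertips, in the order asked: round-bulbed flask, bottle, conical flask. I then raised the arm clear and handed the job in at about 19 s. No verdict was reported.

- **Stopper heights:** The last depth readings from the scene camera put the stopper tops at 211.9, 170.1 and 136.5 mm; fully home is 212, 170 and 137 mm.
- **Pressing force:** The measured force with each stopper held down was 5.7 N, 4.1 N and 3.8 N, against the 25 N limit.
- **Glassware position:** The stopper positions stayed within about 3 mm of their first readings, which is about the measuring noise. By eye in the last picture, the glassware is upright and nothing else on the bench has moved.
- **Readings that disagreed:** In the last check the top camera read the first two about 1.5 mm higher (213.5 and 171.7 mm). That fits its bias before pressing, when it read 1–2 mm higher than the scene camera. The arm blocked its view of the conical flask, so that height comes from the scene camera only.

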